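# Stack a sample power module in the test nest

## Robot

A 6-joint arm with a two-finger parallel gripper is mounted at the origin on the work surface. World frame = base frame: x ahead of the robot, y to its left, z up, the work surface at z = 0. Lengths are in mm, angles in rad, forces in N, time in s.
With the tool pointing down it reaches from about 400 to 925 mm from the base axis. Payload 12.5 kg.
Tool frame: the origin (TCP) lies at the very end of the fingers, on their centre line; the grasp point (between the pads) lies 19 mm behind it (env.tcp_to_grasp is the distance from the TCP to the grasp point, in mm); z points along the fingers, x is the direction in which the jaws open and shut, and the axes are right-handed (so a half turn about z gives the same grasp; the last joint's range is limited). The gripper opens to 95 mm and grips with 3 to 60 N. Pads are 20 mm wide; open, the fingers measure 119 mm over their backs; the gripper's body (75 mm by 180 mm) begins 59 mm behind the grasp point.
Start: joints at [-1.37, 0.491, 1.559, -0, 1.092, -0.106], TCP at [188.779, -595.827, 214.661] pointing down, gripper open.
Joint ranges: [-3.1, 3.1], [-0.84, 2.19], [0.05, 2.79], [-1.13, 4.28], [0.06, 2.93], [-2.69, 2.69]. Speed limits (rad/s): [2.22, 2.22, 2.79, 3.14, 3.14, 3.14].

## Interface

Orientations are given as [roll, pitch, yaw] about the fixed x, y, z axes, in that order (R = Rz(yaw) Ry(pitch) Rx(roll)).
In Python, from cell import env, vision, job gives the robot as it stands.
- The arm moves only by the shell command python3 -m pendant 'ROWS' [OPENING]. ROWS is JSON, a list of rows, each a list of 4 numbers: the shift along the tool's x, y, z in mm, then the turn about the tool's z in degrees. In form: [[tx, ty, tz, turn], ...]. A call has 1 to 8 rows; each row is the pose to reach, as a shift and turn from the pose measured when the call began, along the tool's axes at that moment; what a row does not reach only later rows make up. A row lasts 1/8 s, in which the tool goes at most 62.5 mm and 10.7 degrees, less where a joint would pass 70% of its speed; a pose out of reach is approached as far as the arm can. A call with a gripper value outside its range is refused whole. OPENING is the closure, from 0 (fully open) to 1 (shut), set as the call begins (- or left out, the last holds). The fingers move at their own pace and stop on an object; the grip force is fixed at half the most. Time passes only in rows, so rows that repeat a pose let the fingers close. It gives the time, the measured TCP pose, the force and the opening at its end, in the units of the state.
- env.state(): the state, without advancing time (a new reading comes with each control period).
- vision.read_camera(name): name is "scene" or "top" or "wrist"; returns a dict with "pixels" (420x560x3 uint8, red, green, blue), "intrinsics" (3x3 intrinsics, pixels), "R" (3x3) and "t" (3): a world point X has camera coordinates R X + t; the wrist camera has in their place "tool_from_camera" (4x4, takes a point from camera to tool coordinates, whose origin is the TCP and whose axes are the tool frame's). Camera axes: x right, y down, z forward; pixel columns grow to the right and rows downward; lengths in mm; the calibration is good to about 2 mm. A picture is of the moment at which its call begins: read the wrist's pose just before it. There is no depth.
- job.job_done(): hands the job in, once; it reports no verdict.
Trained networks look in a picture, given as the dict that the camera call returned (one of the last four; its "shot" number tells which), for a name from the list of things; names that differ only in an ending like _2 or _b are one class to them, and where a whole thing is asked for, a point or a joint stands for the part that bears it (a point fixed in the world has none). Each returns a list of dicts, best first, with "confidence" (0 to 1); they miss things now and then, are a little off and sometimes report something else, mostly with a low value. They report only what shows in the picture. A call takes as long as a camera call. They do not tell look-alikes from the thing itself.
- vision.find_in(picture, query): "at" ([x, y, z] in mm, in the coordinates of the camera as it stood for that picture, good to about 4 mm: the middle of the surface that is visible of it).
- vision.regions_of(picture, query): "pixels" (420x560 bool, what is visible of it).
The state is a dict: "t": time; "joints": joint angles; "qvel": joint speeds; "tau": joint torques, N m; "eef_pos": TCP position; "tcp_rot": TCP orientation; "ft_force": force on the tool from outside, world axes, zero at the start; "moment": the same for the moment, N m; "opening": opening from 0.0 (shut) to 1.0 (fully open).
Only numpy, scipy, OpenCV 4.12 (cv2) and the standard library are available. Lean on these libraries where they do the work, as an engineer would, in place of code of your own. Each camera call takes 0.05 s, during which the arm holds its last target.

## Task

Build up the sample power module in the grey test nest: first the finned heat sink (fins up), on it the black spacer frame, on that the circuit board (transformer up), and last the steel shield can over the board's transformer. Lay every part flat, centred on the nest and square to it, long sides along the nest's long side, either way round. Set the parts down without dropping them, let go of each, and leave the spool, jar, brush, mouse and tape where they are.

Things in the scene. Friction and masses are not known exactly. Their poses are not given: they have to be found in the camera images.
- nest_top (a point): Fixed test nest: grey plate 124 x 100 x 10 mm (x, y, z) lying on the table, a dark rectangle painted in its middle and a black stop bar (64 mm long, 8 mm above the plate) along each short end, the bars' inner faces 104 mm apart; the long sides are open. The point is the centre of the plate's upper face, 10 mm above the table; x along the long side, z up.
- heatsink_c (a point): Loose bare aluminium heat sink, 80 x 60 x 24 mm (x, y, z): a 7 mm base with seven upright fins 17 mm high running along x, the outermost flush with the 80 mm sides, so it can be gripped flat across its 60 mm width. About 0.18 kg. The point is its centre, 12 mm above its underside; z up, fins up at the start.
- spacer_c (a point): Loose black plastic spacer, an open rectangular frame 80 x 60 x 16 mm (x, y, z), bars 8 mm wide, opening 64 x 44 mm. About 0.06 kg. Grip it across its outer 60 mm width or by one bar. The point is the centre of the frame (in the opening), 8 mm above its underside; x along the long side, z up.
- board_c (a point): Loose green circuit board 86 x 66 x 4 mm (x, y, z), with a square black transformer with yellow tape in its middle, 28 x 28 mm and 26 mm high above the board (30 mm in all), its faces parallel to the board's edges; the other components are under 2 mm high. About 0.13 kg. Grip the transformer. The point is on the transformer's axis, 15 mm above the board's underside; x along the long side, z up.
- shield_c (a point): Loose bright steel shield can, a box closed on top (small dark vent dots) and open underneath, 66 x 58 x 38 mm (x, y, z), walls and top 3 mm (inside 60 x 52 x 35 mm). About 0.14 kg. Grip across its 58 mm width. The point is its centre, 19 mm above its lower edge; x along the 66 mm side, z up.
- spool: Bystander: small solder spool, 44 mm across, 35 mm high, standing on its flange. Origin at the centre of its underside.
- jar: Bystander: small closed jar, 32 mm across, 40 mm high. Origin at the centre of its underside.
- brush: Bystander: small flat brush lying along its x, about 115 x 20 x 14 mm. Origin near its middle, at its underside.
- mouse: Bystander: black computer mouse 100 x 58 x 32 mm on a mat. Origin at the centre of its underside.
- tape: Bystander: brown roll of tape lying flat, 64 mm across, 19 mm high. Origin at the centre of its underside.
Things that resemble listed ones, but are neither listed nor needed, are in the scene too. What is shaped like the part that bears shield_c but purple or red is not meant. Of the things like the part that bears heatsink_c, leave any that is blue; of the rest the larger one is meant.

How it is judged:
By the outcome, as a careful person would: the job done as asked, in the order asked, and still so for the second after the job is handed in, with the robot touching nothing.
It also fails if it takes over 112 s, if anything falls off the work surface, if the arm or the gripper's body presses on something with over 40 N, if the wrist force passes 120 N, or if a joint passes its speed limit or range.

## Working session

There is one attempt and no reset: what is moved stays moved. The work goes in short steps, Python scripts to look and compute and a shell command to move; the robot and the scene stay as the last step left them, time stands still between calls to the robot, and variables do not carry over. Pictures are saved under pics/ and viewed, and the job is handed in when it is done.

```bash
ls; mkdir -p pics; cat > h.py <<'E'
from cell import env, vision, job
import numpy as np, cv2
from scipy.spatial.transform import Rotation as Ro
def save(p,name,roi=None,s=1):
    im=p["pixels"][:,:,::-1]
    if roi: im=im[roi[1]:roi[3],roi[0]:roi[2]]
    if s!=1: im=cv2.resize(im,None,fx=s,fy=s,interpolation=cv2.INTER_CUBIC)
    cv2.imwrite("pics/"+name+".png",im)
E
python3 - <<'E'
from h import *
print(env.state())
for c in("scene","top","wrist"):
    p=vision.read_camera(c); save(p,"a_"+c); print(c,{k:v for k,v in p.items() if k!="pixels"})
E
```

```text
pics
{'t': 0.0, 'joints': array([-1.36960735e+00,  4.91564994e-01,  1.55941365e+00,  5.40167295e-05,
        1.09171030e+00, -1.05610126e-01]), 'qvel': array([ 0.00130258, -0.00075939,  0.00080306,  0.00134858, -0.00072663,
       -0.00061296]), 'tau': array([-7.16699760e-04, -6.12655592e+01, -2.58180803e+01,  6.92380127e-02,
        4.83313180e-02, -7.46129422e-05]), 'eef_pos': array([ 188.73786241, -595.58258496,  214.07070144]), 'tcp_rot': array([-3.14142945e+00,  1.08514055e-03, -1.26402207e+00]), 'ft_force': array([-0.32601269, -0.05087026,  0.06544508]), 'moment': array([-0.01941131, -0.02702844, -0.01399724]), 'opening': 0.9973334770724537}
scene {'intrinsics': array([[464.4155783 ,   0.        , 281.99587653],
       [  0.        , 464.4155783 , 213.97097464],
       [  0.        ,   0.        ,   1.        ]]), 'R': array([[ 5.33636689e-02,  9.98575077e-01,  3.66187198e-04],
       [ 7.35142811e-01, -3.90377125e-02, -6.76787340e-01],
       [-6.75808675e-01,  3.63850554e-02, -7.36178485e-01]]), 't': array([ -11.39533486, -374.43688884, 1497.65286039]), 'shot': 1}
top {'intri
[... 232 characters left out ...]
425, -0.0035925 , -0.06144109],
       [ 0.06146156, -0.00589461, -0.99809205]]), 't': array([ -22.80991603,  556.06111912, 1067.15199482]), 'shot': 2}
wrist {'intrinsics': array([[301.91782593,   0.        , 281.82088368],
       [  0.        , 301.91782593, 209.23436656],
       [  0.        ,   0.        ,   1.        ]]), 'tool_from_camera': array([[ 9.99999990e-01, -1.30606938e-04, -4.42534381e-05,
         7.97116263e-01],
       [ 1.37544432e-04,  9.67710057e-01,  2.52065918e-01,
        -7.09817693e+01],
       [ 9.90293953e-06, -2.52065922e-01,  9.67710066e-01,
        -1.70459146e+02],
       [ 0.00000000e+00,  0.00000000e+00,  0.00000000e+00,
         1.00000000e+00]]), 'shot': 3}
```

View pics/a_scene.png

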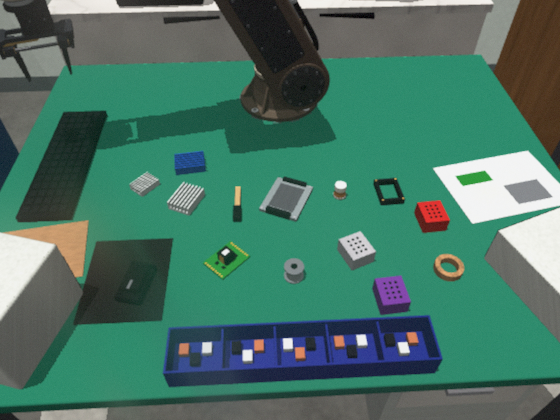

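View pics/a_top.png

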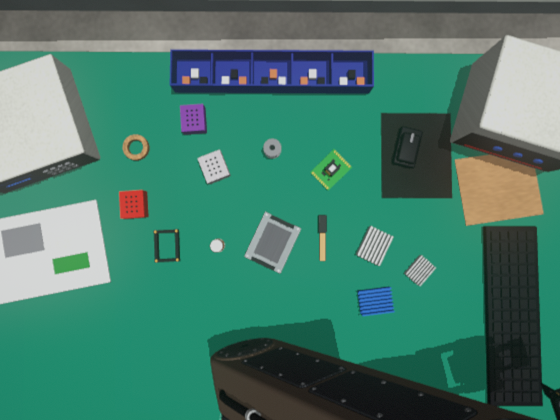

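View pics/a_wrist.png

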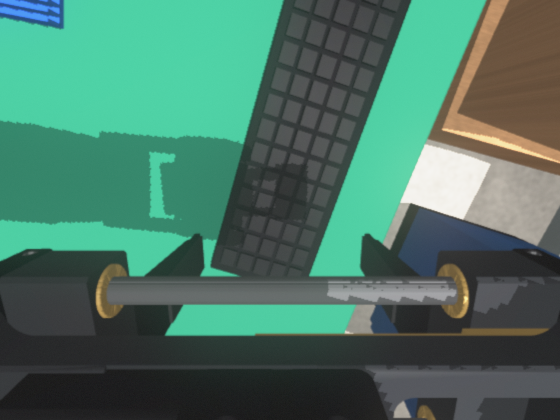

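The top view shows these candidates:
- **Heat sink:** silver large (375,246), silver small (420,270), blue (376,301). I choose (375,246).
- **Shield can:** steel (213,167), purple (192,118), red (133,204). I choose (213,167).
- **Spacer:** only (167,246).
- **Board:** only (331,169). The green patch on the paper at (70,263) is only a print.
- **Nest:** (273,242).

Next I take a close crop and measure.

```bash
cat >> h.py <<'E'
def ray_world(p,uv,z,T=None):
    """pixels (N,2) -> world points on plane z"""
    K=p["intrinsics"]; uv=np.atleast_2d(uv).astype(float)
    d=np.c_[(uv-K[[0,1],[2,2]])/K[0,0],np.ones(len(uv))]
    if T is None:
        R=p["R"];o=-R.T@p["t"];dw=d@R
    else:
        Tw=T; o=Tw[:3,3]; dw=d@Tw[:3,:3].T
    s=(z-o[2])/dw[:,2]
    return o+dw*s[:,None]
def toolT(st):
    T=np.eye(4);T[:3,:3]=Ro.from_euler('xyz',st['tcp_rot']).as_matrix();T[:3,3]=st['eef_pos'];return T
def wshot():
    st=env.state();p=vision.read_camera("wrist");return p,toolT(st)@p["tool_from_camera"],st
def delta(x,y,z,yaw=None):
    """tool-frame shift + turn to get TCP to x,y,z with tool-x at world yaw (mod 180)"""
    st=env.state();T=toolT(st);d=T[:3,:3].T@(np.array([x,y,z])-T[:3,3])
    X=T[:3,0];cur=np.degrees(np.arctan2(X[1],X[0]));turn=0
    if yaw is not None:
        turn=-((yaw-cur+90)%180-90)
    n=max(np.linalg.norm(d)/62.5,abs(turn)/10.7)
    print("delta",d.round(1),"turn",round(turn,1),"curyaw",round(cur,1),"minrows",round(n,2),"j6",st['joints'][5].round(2),"t",round(st['t'],2))
def rect(pts):
    r=cv2.minAreaRect(pts[:,:2].astype(np.float32)); (c,(w,h),a)=r
    if w<h: w,h,a=h,w,a+90
    return np.round(c,1),round(w,1),round(h,1),round((a+90)%180-90,1)
E
python3 - <<'E'
from h import *
p=vision.read_camera("top")
save(p,"b_crop",(300,140,450,330),4/1.5)
save(p,"b_crop2",(110,100,300,290),3)
for q,z in(("heatsink_c",24),("spacer_c",16),("board_c",4),("shield_c",38)):
    for f in vision.find_in(p,q):
        a=np.array(f["at"]);w=p["R"].T@(a-p["t"]);print(q,round(f["confidence"],2),w.round(0),(p["intrinsics"]@a/a[2])[:2].round(0))
    for r in vision.regions_of(p,q):
        m=r["pixels"].astype(np.uint8);ys,xs=np.nonzero(m)
        print("  reg",round(r["confidence"],2),(xs.mean().round(),ys.mean().round()),rect(ray_world(p,np.c_[xs,ys],z)))
print(ray_world(p,[[273,242]],10))
E
```

```text
heatsink_c 0.93 [ 311. -261.   15.] [375. 301.]
heatsink_c 0.74 [ 443. -258.   17.] [374. 248.]
heatsink_c 0.69 [ 385. -370.   15.] [419. 271.]
  reg 0.94 (np.float64(375.0), np.float64(301.0)) (array([ 312.2, -258.4]), 86.5, 65.8, -83.6)
  reg 0.77 (np.float64(374.0), np.float64(246.0)) (array([ 448.6, -256.6]), 81.0, 65.1, -26.4)
  reg 0.7 (np.float64(272.0), np.float64(242.0)) (array([455.7,  -4.1]), 124.6, 100.5, -24.6)
  reg 0.65 (np.float64(419.0), np.float64(271.0)) (array([ 387.6, -368.4]), 61.4, 50.0, -41.3)
spacer_c 0.73 [452.  -9.   7.] [274. 244.]
  reg 0.72 (np.float64(167.0), np.float64(245.0)) (array([447. , 257.6]), 77.4, 62.2, 1.0)
board_c 0.58 [ 642. -147.    2.] [328. 169.]
  reg 0.91 (np.float64(330.0), np.float64(170.0)) (array([ 640.5, -152.7]), 87.2, 64.8, -44.9)
shield_c 0.95 [548. 339.  36.] [132. 204.]
shield_c 0.87 [639. 141.  34.] [213. 168.]
shield_c 0.84 [762. 193.  33.] [193. 119.]
shield_c 0.5 [ 691. -337.   27.] [405. 148.]
shield_c 0.42 [ 442. -260.   21.] [375. 248.]
  reg 0.6 (np.float64(214.0), np.float64(168.0)) (array([639.4, 140.5]), 68.7, 58.8, 22.2)
  reg 0.57 (np.float64(193.0), np.float64(119.0)) (array([760. , 192.7]), 75.3, 62.7, 4.1)
[[456.28697928  -7.0633097   10.        ]]
```

View pics/b_crop.png

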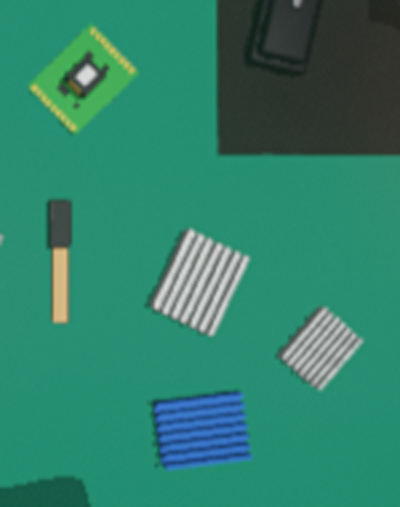

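View pics/b_crop2.png

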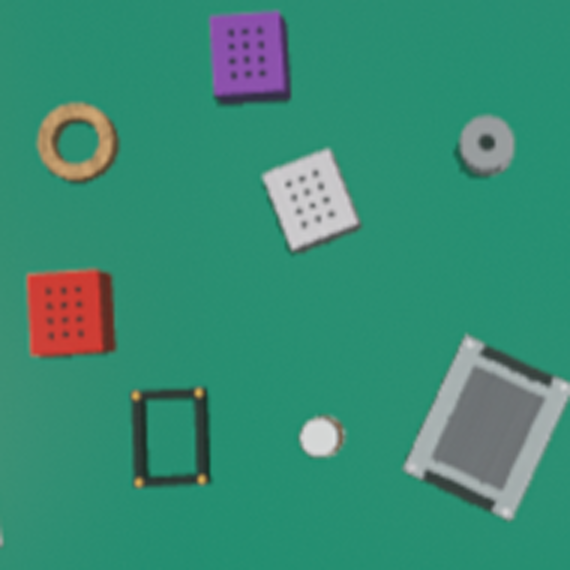

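The crops confirm the choices: the larger silver sink is at (375,246), the bare steel can at (213,167), the spacer with its opening at (167,246) and the board at (331,169). Next I move to hover over the sink, looking through the wrist camera.

```bash
python3 - <<'E'
from h import *
delta(382,-226,150,64)
E
```

```text
delta [-294.2 -295.9   64.7] turn 43.6 curyaw -72.4 minrows 6.76 j6 -0.11 t 0.6
```

```bash
python3 -m pendant '[[-42,-42,9,6],[-84,-84,18,12],[-126,-126,27,18],[-168,-169,36,24],[-210,-211,45,30],[-252,-253,55,36],[-294,-296,65,43.6],[-294,-296,65,43.6]]' 0; python3 - <<'E'
from h import *
p,T,st=wshot(); save(p,"c1"); delta(382,-226,150,64)
for r in vision.regions_of(p,"heatsink_c"):
    ys,xs=np.nonzero(r["pixels"]); print(round(r["confidence"],2),xs.mean().round(),ys.mean().round(),rect(ray_world(p,np.c_[xs,ys],24,T)))
E
```

```text
t: 1.6
eef_pos: [383.1, -223.0, 149.3]
tcp_rot: [3.141, 0.0, -2.022]
ft_force: [-0.1, -0.3, -0.5]
opening: 0.998
delta [ 1.4  0.2 -0.3] turn 0.2 curyaw -115.8 minrows 0.02 j6 1.34 t 1.65
0.93 284.0 124.0 (array([ 450.1, -257.8]), 79.1, 60.1, -25.9)
0.72 415.0 131.0 (array([ 391.7, -367.2]), 60.0, 51.4, -41.7)
0.72 337.0 241.0 (array([ 317. , -259.3]), 80.4, 67.7, -83.0)
```

View pics/c1.png

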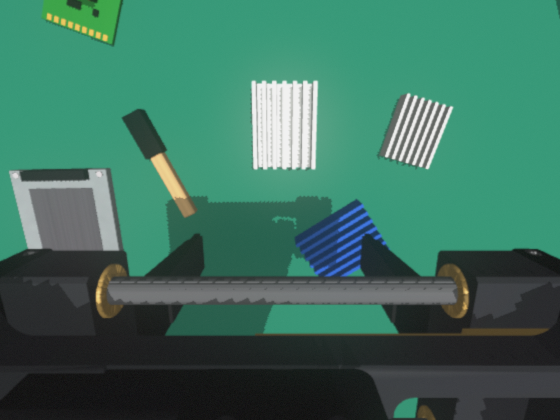

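The picture shows the chosen sink at (284,124), with the small sink at (415,131) and the blue one at (340,240). It measures 79 x 60 mm at yaw -25.9.

```bash
python3 - <<'E'
from h import *
delta(450,-257.8,6,64.1)
E
```

```text
delta [ -0.8 -74.5 143.8] turn 0.1 curyaw -115.8 minrows 2.59 j6 1.34 t 1.7
```

```bash
python3 -m pendant '[[-1,-50,20,0],[-1,-74.5,50,0],[-1,-74.5,90,0],[-1,-74.5,120,0],[-1,-74.5,137,0],[-1,-74.5,143.5,0],[-1,-74.5,143.5,0]]' 0; python3 - <<'E'
from h import *
delta(450,-257.8,6,64.1)
E
```

```text
t: 2.58
eef_pos: [449.8, -258.6, 6.5]
tcp_rot: [-3.141, -0.0, -2.023]
ft_force: [0.8, 1.1, -0.4]
opening: 1.003
delta [-0.8  0.2  0.5] turn 0.0 curyaw -115.9 minrows 0.02 j6 1.37 t 2.58
```

Next I close the gripper, then lift.

```bash
python3 -m pendant '[[0,0,0,0],[0,0,0,0],[0,0,0,0],[0,0,0,0],[0,0,0,0],[0,0,0,0]]' 1; python3 -m pendant '[[0,0,-4,0],[0,0,-20,0],[0,0,-60,0],[0,0,-94,0],[0,0,-94,0]]'; python3 - <<'E'
from h import *
delta(455.7+0,-4,100,65.4)
E
```

```text
t: 3.32
eef_pos: [449.9, -258.6, 6.6]
tcp_rot: [-3.141, -0.0, -2.022]
ft_force: [-0.4, 1.0, 4.2]
opening: 0.627
t: 3.95
eef_pos: [450.7, -259.1, 103.4]
tcp_rot: [-3.136, -0.001, -2.022]
ft_force: [-1.1, -0.6, -2.0]
opening: 0.626
delta [-231.7  106.8    2.5] turn -1.3 curyaw -115.9 minrows 4.08 j6 1.37 t 3.95
```

```bash
python3 - <<'E'
from h import *
delta(406,20,160,65.4)
E
```

```text
delta [-231.5  161.7  -57.8] turn -1.3 curyaw -115.9 minrows 4.61 j6 1.37 t 3.95
```

```bash
python3 -m pendant '[[-20,14,-8,0],[-65,45,-25,0],[-110,75,-45,-1],[-155,106,-58,-1.3],[-195,136,-58,-1.3],[-231.5,161.7,-58,-1.3],[-231.5,161.7,-58,-1.3],[-231.5,161.7,-58,-1.3]]'; python3 - <<'E'
from h import *
p,T,st=wshot(); save(p,"d1")
for q,z in(("nest_top",10),("heatsink_c",24)):
  for r in vision.regions_of(p,q):
    ys,xs=np.nonzero(r["pixels"]); print(q,round(r["confidence"],2),xs.mean().round(),ys.mean().round(),rect(ray_world(p,np.c_[xs,ys],z,T)))
E
```

```text
t: 4.95
eef_pos: [405.5, 20.3, 160.0]
tcp_rot: [-3.137, -0.002, -1.999]
ft_force: [0.5, -1.1, -1.7]
opening: 0.628
nest_top 0.98 281.0 133.0 (array([466.1,  -7.9]), 107.2, 102.2, -25.1)
heatsink_c 0.89 282.0 242.0 (array([344.1,  48.1]), 166.6, 120.3, -24.5)
heatsink_c 0.89 538.0 177.0 (array([ 316.4, -233.9]), 73.8, 57.5, 7.3)
heatsink_c 0.43 281.0 133.0 (array([466.2,  -7.3]), 101.6, 96.2, -24.5)
```

View pics/d1.png

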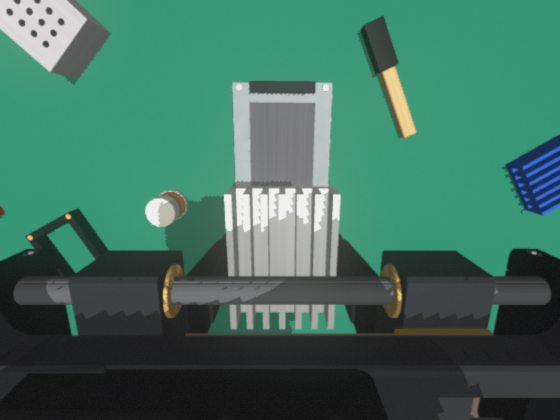

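The nest's far half shows, with corners at (234,83) and (331,83). The held sink's front edge is at row 188. Next I fit the plate edges.

```bash
python3 - <<'E'
from h import *
p,T,st=wshot()
sat=p["pixels"].astype(int); m=(sat.max(2)-sat.min(2)<50)
L=[];R=[]
for r in range(100,178,2):
    c=np.nonzero(m[r,200:370])[0]+200
    # connected around center
    row=m[r]; 
    l=next((k for k in range(282,200,-1) if not row[k-3:k+1].any()),None); rr=next((k for k in range(282,370) if not row[k:k+4].any()),None)
    if l and rr: L.append((l+1,r));R.append((rr,r))
F=[]
for c in range(240,328,2):
    k=next((k for k in range(130,60,-1) if not m[k-3:k+1,c].any()),None)
    if k:F.append((c,k+1))
print(L[::8],R[::8],F[::8])
Pl,Pr=ray_world(p,L,10,T),ray_world(p,R,10,T); Pf=ray_world(p,F,10,T)
def ang(P):
    v=cv2.fitLine(P[:,:2].astype(np.float32),cv2.DIST_HUBER,0,.01,.01).ravel();return np.degrees(np.arctan(v[1]/v[0])),v
for P in(Pl,Pr,Pf):print(ang(P)[0])
a=np.radians((ang(Pl)[0]+ang(Pr)[0])/2);u=np.array([np.cos(a),np.sin(a)]);n=np.array([-u[1],u[0]])
yl=np.median(Pl[:,:2]@n);yr=np.median(Pr[:,:2]@n);xf=np.median(Pf[:,:2]@u)
print("width",yl-yr,"yaw",np.degrees(a)); c=u*(xf-62)+n*(yl+yr)/2;print("nest",c)
# held sink front: fin tops front row, z known
fr=ray_world(p,[[230,189],[282,188],[338,189]],st['eef_pos'][2]-6.5+24,T)
print("held front along u rel TCP",(fr[:,:2]-st['eef_pos'][:2])@u)
E
```

```text
[(232, 100), (232, 116), (233, 132), (233, 148), (234, 164)] [(332, 100), (331, 116), (330, 132), (330, 148), (329, 164)] [(240, 83), (256, 82), (272, 82), (288, 82), (304, 82), (320, 83)]
-24.964
-24.670643
65.352165
width 100.33648916350586 yaw -24.81732
nest [457.43522953  -4.49964474]
held front along u rel TCP [42.16793375 42.75769755 42.30785765]
```

```bash
python3 - <<'E'
from h import *
delta(455.9,-3.8,40,65.2)
E
```

```text
delta [ -0.  -54.4 120.3] turn 0.1 curyaw -114.7 minrows 2.11 j6 1.89 t 5.15
```

```bash
python3 -m pendant '[[0,-25,15,0],[0,-54.4,35,0],[0,-54.4,70,0],[0,-54.4,105,0],[0,-54.4,120,0],[0,-54.4,120,0]]'; python3 - <<'E'
from h import *
print(env.state()['ft_force']);delta(455.9,-3.8,16.8,65.2)
E
```

```text
t: 5.9
eef_pos: [455.4, -4.4, 39.4]
tcp_rot: [-3.139, -0.002, -2.003]
ft_force: [-0.5, -0.1, -1.5]
opening: 0.63
[-0.5137895  -0.10670013 -1.53939067]
delta [-0.8 -0.1 22.6] turn 0.1 curyaw -114.7 minrows 0.36 j6 1.86 t 5.9
```

```bash
python3 -m pendant '[[-0.7,0,10,0],[-0.7,0,17,0],[-0.7,0,21,0],[-0.7,0,22.6,0],[-0.7,0,22.8,0],[-0.7,0,22.8,0]]'
```

```text
t: 6.65
eef_pos: [455.8, -3.8, 16.7]
tcp_rot: [-3.139, -0.002, -2.002]
ft_force: [-0.6, -0.7, -0.1]
opening: 0.627
```

```bash
python3 -m pendant '[[0,0,0.5,0],[0,0,0.5,0],[0,0,0.5,0]]'; python3 -m pendant '[[0,0,0,0],[0,0,0,0],[0,0,0,0],[0,0,0,0]]' 0.2; python3 -m pendant '[[0,0,-15,0],[0,0,-50,0],[0,25,-100,0],[0,60,-110,0],[0,60,-110,0]]' 0;python3 - <<'E'
from h import *
p,T,st=wshot(); save(p,"e1")
E
```

```text
t: 7.02
eef_pos: [455.8, -3.9, 16.7]
tcp_rot: [-3.138, -0.002, -2.002]
ft_force: [-2.2, -1.2, 6.4]
opening: 0.628
t: 7.52
eef_pos: [455.8, -3.9, 16.6]
tcp_rot: [-3.138, -0.002, -2.002]
ft_force: [-0.8, -0.7, -1.1]
opening: 0.801
t: 8.15
eef_pos: [399.7, 22.2, 127.3]
tcp_rot: [-3.137, -0.002, -2.002]
ft_force: [0.7, -0.2, -0.7]
opening: 1.0
```

View pics/e1.png

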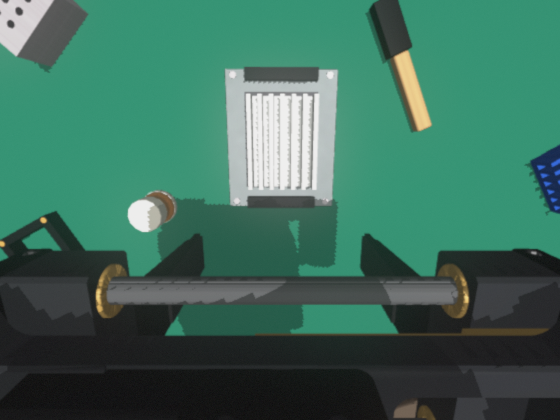

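The sink lies in the nest at (282,140), fins up. Next I measure its centring.

```bash
cat >> h.py <<'E'
def edges(p,T,fun,c0,zs,rng,rows,cols):
    pass
def quad(mask,p,T,z):
    n,lab,stt,cen=cv2.connectedComponentsWithStats(mask.astype(np.uint8))
    i=1+np.argmax(stt[1:,4]);ys,xs=np.nonzero(lab==i)
    r=cv2.minAreaRect(np.c_[xs,ys].astype(np.float32))
    return (xs.min(),xs.max(),ys.min(),ys.max()),rect(ray_world(p,np.c_[xs,ys],z,T))
E
python3 - <<'E'
from h import *
p,T,st=wshot()
im=p["pixels"].astype(int);roi=np.zeros(im.shape[:2],bool);roi[55:215,205:355]=1
plate=roi&(im.max(2)-im.min(2)<50)
print(quad(plate,p,T,10))
sink=np.zeros_like(roi);sink[86:196,238:328]=(im.min(2)>190)[86:196,238:328]
sink=cv2.morphologyEx(sink.astype(np.uint8),cv2.MORPH_CLOSE,np.ones((3,11)))
print(quad(sink,p,T,34))
for r in vision.regions_of(p,"heatsink_c")[:3]:
    ys,xs=np.nonzero(r["pixels"]); print(round(r["confidence"],2),xs.mean().round(),ys.mean().round(),rect(ray_world(p,np.c_[xs,ys],34,T)))
print("".join("%d "%v for v in im[140,238:328].min(1)))
print("".join("%d "%v for v in im[84:200,258].min(1)))
E
```

```text
((np.int64(215), np.int64(338), np.int64(68), np.int64(214)), (array([456.7,   2.3]), 132.9, 118.8, -24.7))
((np.int64(240), np.int64(319), np.int64(95), np.int64(191)), (array([456.3,  -1.8]), 80.2, 67.0, -24.7))
0.81 282.0 142.0 (array([455.5,  -3.5]), 80.3, 61.0, -24.6)
0.7 549.0 179.0 (array([ 327.2, -201. ]), 63.3, 23.8, -11.9)
188 188 189 190 188 188 187 165 144 218 236 238 235 199 156 219 237 237 233 230 235 238 238 236 201 187 227 237 233 226 210 221 235 238 237 221 230 238 238 236 214 194 221 235 238 238 239 239 239 237 219 194 180 208 232 238 238 238 238 232 213 191 184 155 196 232 238 238 238 238 236 215 186 160 139 193 231 237 238 231 207 189 187 186 186 186 185 186 185 185 
162 183 186 186 185 186 185 185 179 160 145 190 228 233 237 237 236 232 232 231 232 233 234 236 232 232 233 234 236 232 232 231 230 230 229 229 230 230 231 230 230 229 230 231 230 228 227 227 229 232 237 236 229 228 232 237 235 227 222 225 233 230 221 222 226 232 230 221 221 225 227 215 213 214 218 223 214 211 213 219 227 231 231 216 218 226 228 229 208 210 221 221 217 203 208 220 216 201 198 199 214 208 190 175 153 171 188 186 184 184 184 183 172 131 77 69
```

```bash
cat >> h.py <<'E'
def nestfit(p,T,box,cx,cy,z=10,near=True,sat=50,rows=None,cols=None):
    """scan outwards from inside; box=(l,t,r,b) approx plate pixels"""
    im=p["pixels"].astype(int);m=(im.max(2)-im.min(2)<sat)
    l,t,r,b=box
    def out(get,start,step):
        k=start
        while get(k) or get(k+step) : k+=step
        return k+ (0 if step>0 else 1)
    rows=rows or range(t+12,b-12,3); cols=cols or range(l+10,r-10,3)
    L=[(out(lambda k:m[y,k],l+6,-1),y) for y in rows];R=[(out(lambda k:m[y,k],r-6,1)+1,y) for y in rows]
    F=[(x,out(lambda k:m[k,x],t+6,-1)) for x in cols];N=[(x,out(lambda k:m[k,x],b-6,1)+1) for x in cols]
    W=[ray_world(p,np.array(q)-.5,z,T)[:,:2] for q in(L,R,F,N)]
    a=[]
    for P in W[:2]:
        v=cv2.fitLine(P.astype(np.float32),cv2.DIST_HUBER,0,.01,.01).ravel();a.append(np.arctan(v[1]/v[0]))
    a=np.mean(a);u=np.array([np.cos(a),np.sin(a)]);n=np.array([-u[1],u[0]])
    yl,yr=np.median(W[0]@n),np.median(W[1]@n);xf,xn=np.median(W[2]@u),np.median(W[3]@u)
    print("yaw",np.degrees(a).round(2),"w",(yl-yr).round(1),"l",(xf-xn).round(1),"c",(u*(xf+xn)/2+n*(yl+yr)/2).round(1))
    return u,n
E
python3 - <<'E'
from h import *
p,T,st=wshot()
nestfit(p,T,(228,69,336,206),0,0,cols=list(range(231,242,2))+list(range(322,333,2)))
E
```

```text
yaw -24.95 w 101.3 l 141.0 c [449.4  -0.6]
```

```bash
python3 - <<'E'
from h import *
p,T,st=wshot()
save(p,"e2",(215,55,350,215),3.7)
im=p["pixels"].astype(int)
for c in(252,311):
  print([(r,im[r,c].tolist()) for r in list(range(64,98))+list(range(183,212))])
E
```

```text
[(64, [67, 151, 121]), (65, [66, 150, 121]), (66, [67, 150, 120]), (67, [67, 149, 120]), (68, [69, 140, 115]), (69, [68, 107, 93]), (70, [70, 83, 78]), (71, [71, 81, 76]), (72, [71, 80, 75]), (73, [74, 82, 79]), (74, [74, 82, 79]), (75, [74, 81, 78]), (76, [74, 82, 79]), (77, [74, 82, 79]), (78, [75, 82, 79]), (79, [75, 83, 80]), (80, [74, 81, 79]), (81, [72, 80, 77]), (82, [78, 86, 83]), (83, [126, 133, 132]), (84, [175, 185, 184]), (85, [183, 192, 191]), (86, [185, 195, 193]), (87, [186, 196, 194]), (88, [186, 195, 194]), (89, [186, 195, 194]), (90, [186, 194, 193]), (91, [185, 194, 193]), (92, [184, 193, 192]), (93, [172, 180, 179]), (94, [139, 143, 143]), (95, [127, 129, 131]), (96, [127, 129, 130]), (97, [137, 140, 140]), (183, [188, 189, 187]), (184, [187, 187, 186]), (185, [189, 189, 187]), (186, [188, 189, 186]), (187, [191, 191, 189]), (188, [197, 197, 195]), (189, [198, 199, 196]), (190, [204, 205, 203]), (191, [208, 211, 208]), (192, [206, 211, 210]), (193, [187, 194, 194]), (194, [184, 192, 191]), (195, [182, 191, 190]), (196, [182, 190, 188]), (197, [170, 178, 177]), (19
[... 988 characters left out ...]
, [129, 129, 131]), (97, [142, 143, 144]), (183, [129, 132, 128]), (184, [129, 131, 128]), (185, [130, 132, 129]), (186, [134, 136, 133]), (187, [134, 136, 133]), (188, [132, 135, 132]), (189, [136, 139, 137]), (190, [157, 161, 159]), (191, [172, 177, 176]), (192, [181, 188, 188]), (193, [179, 187, 186]), (194, [180, 187, 187]), (195, [180, 188, 187]), (196, [178, 185, 185]), (197, [168, 175, 174]), (198, [129, 136, 135]), (199, [75, 81, 79]), (200, [65, 71, 68]), (201, [65, 70, 67]), (202, [66, 71, 68]), (203, [65, 71, 68]), (204, [62, 69, 66]), (205, [62, 68, 66]), (206, [62, 68, 65]), (207, [62, 68, 66]), (208, [61, 69, 66]), (209, [61, 71, 66]), (210, [61, 84, 74]), (211, [60, 101, 86])]
```

View pics/e2.png

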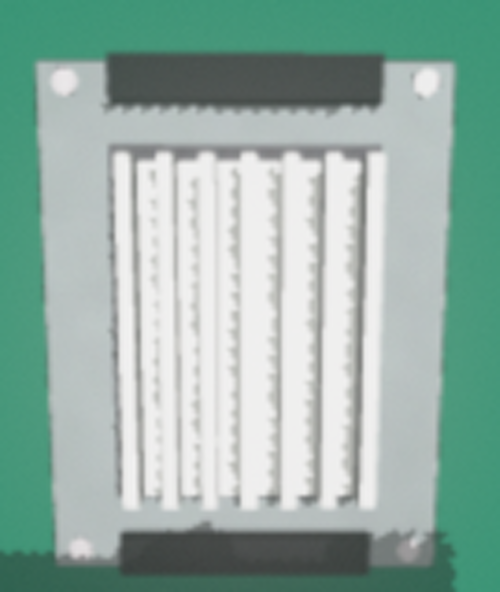

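```bash
python3 - <<'E'
from h import *
p,T,st=wshot()
a=np.radians(-24.8);u=np.array([np.cos(a),np.sin(a)])
f=lambda px,z:(ray_world(p,[px],z,T)[0,:2]@u).round(1)
A=f((282,83.5),10);B=f((282,198),18);C=f((258,95),34);D=f((258,188.5),34)
C2=f((300,95.5),34);D2=f((300,189),34)
im=p["pixels"].astype(int)
print(A,B,A-B,(A+B)/2,C,D,C-D,(C+D)/2,C2-D2,(C2+D2)/2, f((252,69.2),18), f((235,70.5),10))
# cross direction at mid row
n=np.array([-u[1],u[0]]);g=lambda px,z:(ray_world(p,[px],z,T)[0,:2]@n).round(1)
print(g((230,140),10),g((334.5,140),10),g((246.2,140),34),g((317.7,140),34)); print([int(x) for x in (im.max(2)-im.min(2))[140,222:240]],[int(x) for x in (im.max(2)-im.min(2))[140,326:342]])
E
```

```text
467.8 365.9 101.90000000000003 416.85 455.6 377.9 77.70000000000005 416.75 77.69999999999999 416.35 478.0 478.4
235.2 138.5 217.5 156.9
[77, 77, 77, 76, 66, 24, 10, 8, 9, 9, 9, 8, 8, 8, 8, 8, 7, 9] [8, 9, 8, 8, 8, 8, 8, 8, 20, 52, 73, 76, 78, 78, 79, 78]
```

Along the nest the sink is centred to about 0.3 mm, and across it to about 1 mm. The spacer comes next.

```bash
python3 - <<'E'
from h import *
delta(380,256,130,91)
E
```

```text
delta [-204.1  117.8   -4.9] turn -25.8 curyaw -114.8 minrows 3.77 j6 1.9 t 8.45
```

```bash
python3 -m pendant '[[-20,12,-5,-3],[-65,38,-5,-9],[-110,64,-5,-15],[-155,90,-5,-20],[-190,110,-5,-25.8],[-204,118,-5,-25.8],[-204,118,-5,-25.8]]' 0; python3 - <<'E'
from h import *
p,T,st=wshot(); save(p,"f1"); delta(380,256,130,91)
for r in vision.regions_of(p,"spacer_c"):
    ys,xs=np.nonzero(r["pixels"]); print(round(r["confidence"],2),xs.mean().round(),ys.mean().round(),rect(ray_world(p,np.c_[xs,ys],16,T)))
E
```

```text
t: 9.32
eef_pos: [379.8, 256.2, 129.6]
tcp_rot: [-3.141, -0.004, -1.553]
ft_force: [0.2, -0.7, 1.0]
opening: 0.999
delta [-0.5 -0.2 -0.3] turn -0.0 curyaw -89.0 minrows 0.01 j6 2.01 t 9.38
0.84 276.0 132.0 (array([447.4, 260.9]), 82.2, 61.0, 3.1)
```

View pics/f1.png

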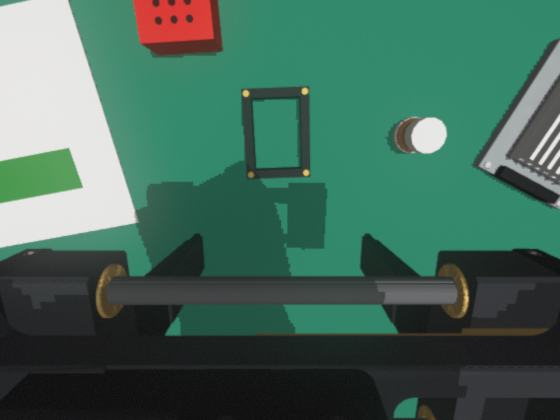

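```bash
python3 - <<'E'
from h import *
p,T,st=wshot()
w=ray_world(p,[[246,93],[305,91],[306,173],[250.5,174.5]],16,T)[:,:2]
print(w.round(1),w.mean(0),[np.degrees(np.arctan2(*(a-b)[::-1])).round(1) for a,b in((w[0],w[3]),(w[1],w[2]))],[np.degrees(np.arctan2(*(a-b)[::-1])).round(1)-90 for a,b in((w[0],w[1]),(w[3],w[2]))],np.linalg.norm(w[0]-w[3]),np.linalg.norm(w[0]-w[1]))
m=np.zeros((420,560),bool);im=p["pixels"].astype(int);m[80:182,234:318]=(im.max(2)<75)[80:182,234:318]
print(quad(m,p,T,16))
c=w.mean(0);delta(c[0],c[1],3,92.5)
E
```

```text
[[482.8 287.4]
 [485.3 235.3]
 [412.8 231.7]
 [410.5 284.1]] [447.86815034 259.61638356] [np.float64(2.6), np.float64(2.8)] [np.float64(2.799999999999997), np.float64(2.5)] 72.31812944480012 52.17213516918954
((np.int64(241), np.int64(307), np.int64(88), np.int64(179)), (array([447.4, 261.5]), 80.0, 58.8, 2.6))
delta [ -4.  -67.9 127. ] turn -1.6 curyaw -89.1 minrows 2.3 j6 2.01 t 9.47
```

```bash
python3 -m pendant '[[-3,-45,15,-1],[-4,-68,45,-1.8],[-4,-68,85,-1.8],[-4,-68,112,-1.8],[-4,-68,123,-1.8],[-4,-68,127,-1.8],[-4,-68,127,-1.8]]' 0; python3 - <<'E'
from h import *
delta(447.9,259.6,3,92.7)
E
```

```text
t: 10.35
eef_pos: [448.4, 259.5, 3.6]
tcp_rot: [-3.14, -0.003, -1.524]
ft_force: [-0.2, 0.4, -0.6]
opening: 0.997
delta [-0.1  0.5  0.6] turn 0.0 curyaw -87.3 minrows 0.01 j6 1.93 t 10.35
```

```bash
python3 -m pendant '[[0,0,0,0],[0,0,0,0],[0,0,0,0],[0,0,0,0],[0,0,0,0],[0,0,0,0]]' 1; python3 -m pendant '[[0,0,-4,0],[0,0,-20,0],[0,0,-60,0],[0,0,-110,0],[0,0,-127,0],[0,0,-127,0]]'; python3 - <<'E'
from h import *
p,T,st=wshot(); save(p,"f2")
delta(457.0-50*.908,-4.2+50*.42,130,65.2)
E
```

```text
t: 11.1
eef_pos: [448.5, 259.6, 3.8]
tcp_rot: [-3.14, -0.003, -1.524]
ft_force: [0.3, 0.1, 2.8]
opening: 0.631
t: 11.85
eef_pos: [448.6, 260.1, 132.7]
tcp_rot: [-3.137, -0.002, -1.524]
ft_force: [0.0, 0.3, -1.4]
opening: 0.625
delta [241.1  48.    2. ] turn 27.5 curyaw -87.3 minrows 3.93 j6 1.93 t 11.9
```

View pics/f2.png

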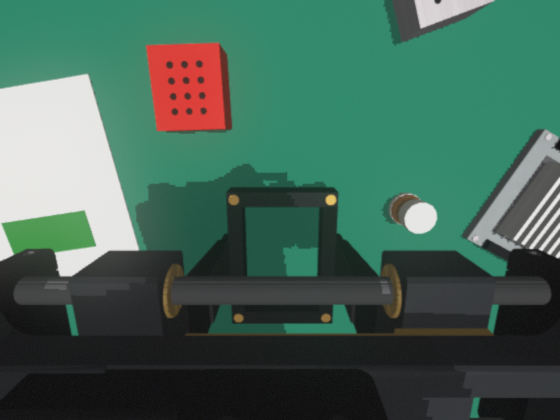

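The spacer is held level, with its dots at (234,200), (330,200), (326,318) and (238,318). Next I compute the in-hand offset.

```bash
cat >> h.py <<'E'
def intool(p,uv,tz):
    return ray_world(p,uv,tz,p["tool_from_camera"])[:,:2]
E
python3 - <<'E'
from h import *
p,T,st=wshot()
w=intool(p,[[234,200],[330.5,200],[326,318],[238.5,318]],-12.2);print(w.round(1),w.mean(0))
E
```

```text
[[-25.  -35.1]
 [ 26.9 -35.1]
 [ 27.1  37.2]
 [-25.2  37.2]] [0.93539502 1.07219588]
```

```bash
python3 - <<'E'
from h import *
delta(457.6,-4.5,75,65.2)
E
```

```text
delta [264.3   2.8  56.5] turn 27.5 curyaw -87.3 minrows 4.32 j6 1.93 t 11.95
```

```bash
python3 -m pendant '[[20,0,0,2],[70,1,0,8],[120,1,0,14],[170,2,0,20],[220,2.8,0,27.5],[255,2.8,10,27.5],[264,2.8,35,27.5],[264.3,2.8,54,27.5]]'; python3 -m pendant '[[0,0,0,0],[0,0,0,0]]'; python3 - <<'E'
from h import *
delta(457.6,-4.5,38.2,65.2)
E
```

```text
t: 12.95
eef_pos: [456.7, -6.2, 76.1]
tcp_rot: [-3.14, -0.003, -2.007]
ft_force: [0.9, -0.5, -0.8]
opening: 0.629
t: 13.2
eef_pos: [456.4, -6.5, 76.1]
tcp_rot: [-3.141, -0.003, -2.008]
ft_force: [-0.2, -0.2, -1.0]
opening: 0.631
delta [-2.4 -0.3 37.9] turn -0.2 curyaw -115.0 minrows 0.61 j6 1.86 t 13.2
```

```bash
python3 -m pendant '[[-2.4,0,10,-0.2],[-2.4,0,22,-0.2],[-2.4,0,30,-0.2],[-2.4,0,34,-0.2],[-2.4,0,34,-0.2]]'; python3 - <<'E'
from h import *
delta(457.6,-4.5,38.2,65.2)
E
```

```text
t: 13.82
eef_pos: [457.3, -4.4, 41.8]
tcp_rot: [3.141, -0.003, -2.004]
ft_force: [-0.4, 0.1, 0.1]
opening: 0.632
delta [-0.1 -0.3  3.6] turn -0.0 curyaw -114.8 minrows 0.06 j6 1.86 t 13.82
```

```bash
python3 -m pendant '[[0,0,1.5,0],[0,0,3,0],[0,0,3.6,0],[0,0,3.8,0],[0,0,3.8,0]]'; python3 -m pendant '[[0,0,0.4,0],[0,0,0.4,0]]'
```

```text
t: 14.45
eef_pos: [457.3, -4.4, 38.0]
tcp_rot: [3.141, -0.003, -2.004]
ft_force: [0.4, -0.1, 0.5]
opening: 0.629
t: 14.7
eef_pos: [457.3, -4.4, 37.7]
tcp_rot: [3.142, -0.003, -2.004]
ft_force: [0.1, 0.8, 1.6]
opening: 0.63
```

```bash
python3 -m pendant '[[0,0,0.3,0],[0,0,0.3,0],[0,0,0.3,0]]';python3 -m pendant '[[0,0,0,0],[0,0,0,0],[0,0,0,0],[0,0,0,0]]' 0.2; python3 -m pendant '[[0,0,-15,0],[0,0,-50,0],[0,25,-100,0],[0,55,-110,0],[0,55,-110,0]]' 0;python3 - <<'E'
from h import *
p,T,st=wshot(); save(p,"g1"); save(p,"g2",(205,45,360,225),3.3)
delta(640.5-50,-152.7-30,130,45)
E
```

```text
t: 15.08
eef_pos: [457.3, -4.4, 37.7]
tcp_rot: [-3.141, -0.003, -2.004]
ft_force: [-2.0, 0.4, 6.4]
opening: 0.625
t: 15.58
eef_pos: [457.3, -4.4, 37.6]
tcp_rot: [-3.141, -0.003, -2.004]
ft_force: [0.2, -0.2, -0.4]
opening: 0.799
t: 16.2
eef_pos: [406.4, 19.6, 148.6]
tcp_rot: [-3.14, -0.003, -2.003]
ft_force: [0.5, -0.5, -0.0]
opening: 0.998
delta [ 106.4 -250.8   18.8] turn 20.2 curyaw -114.8 minrows 4.37 j6 1.89 t 16.25
```

View pics/g1.png

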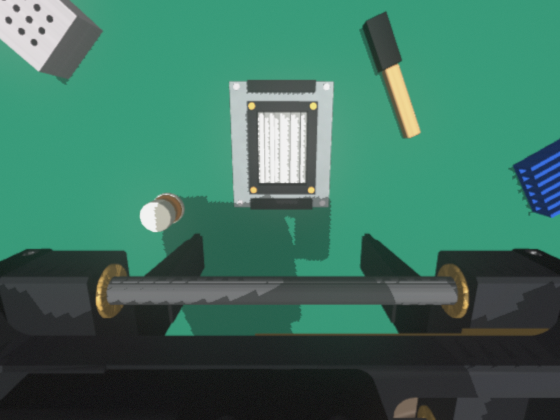

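View pics/g2.png

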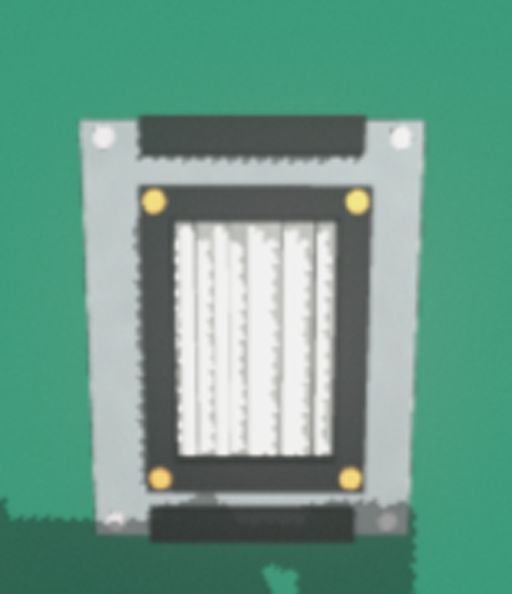

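```bash
python3 - <<'E'
from h import *
p,T,st=wshot()
o=np.array([205,45])
for pts,z in(([(154,202),(358,202),(350,478),(160,478)],50),([(103,137),(400,137),(387,521),(115,518)],10)):
    w=ray_world(p,np.array(pts)/3.3+o,z,T)[:,:2];c=w.mean(0)
    print(c.round(1),np.linalg.norm(w[0]-w[1]).round(1),np.linalg.norm(w[0]-w[3]).round(1),np.degrees(np.arctan2(*(w[0]-w[3])[::-1])).round(1),np.degrees(np.arctan2(*(w[1]-w[2])[::-1])).round(1))
E
```

```text
[457.5  -5.2] 52.2 71.8 -24.9 -25.0
[457.8  -4.2] 86.0 113.2 -25.0 -24.8
```

The spacer sits within about 1 mm and 0.1° of the nest. The board comes next.

```bash
python3 - <<'E'
from h import *
delta(591,-103,140,45)
E
```

```text
delta [  33.8 -217.3    8. ] turn 20.2 curyaw -114.8 minrows 3.52 j6 1.89 t 16.3
```

```bash
python3 -m pendant '[[3,-25,0,2],[10,-75,2,7],[18,-125,4,12],[26,-175,6,17],[34,-217,8,20.2],[34,-217,8,20.2],[34,-217,8,20.2]]' 0; python3 - <<'E'
from h import *
p,T,st=wshot(); save(p,"h1"); save(p,"h2",(190,50,370,210),3.3); delta(591,-103,140,45)
for r in vision.regions_of(p,"board_c"):
    ys,xs=np.nonzero(r["pixels"]); print(round(r["confidence"],2),xs.mean().round(),ys.mean().round(),rect(ray_world(p,np.c_[xs,ys],4,T)))
E
```

```text
t: 17.18
eef_pos: [590.2, -103.0, 138.8]
tcp_rot: [-3.142, -0.004, -2.356]
ft_force: [-0.2, 1.2, 0.5]
opening: 1.001
delta [-0.5 -0.9 -0.7] turn 0.0 curyaw -135.0 minrows 0.02 j6 2.08 t 17.23
0.74 278.0 129.0 (array([ 642.2, -151.1]), 86.2, 66.1, -45.5)
```

View pics/h1.png

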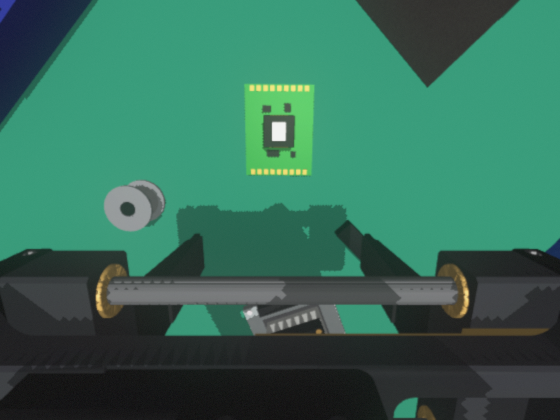

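View pics/h2.png

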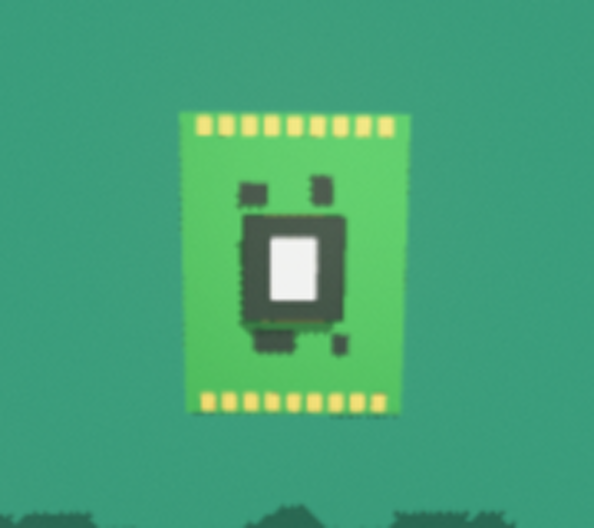

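```bash
python3 - <<'E'
from h import *
delta(642.6,-150.7,8.5,44.5)
E
```

```text
delta [ -3.5 -71.1 131.2] turn 0.5 curyaw -135.0 minrows 2.39 j6 2.08 t 17.27
```

```bash
python3 -m pendant '[[-2,-45,15,0.5],[-3.5,-71,45,0.5],[-3.5,-71,85,0.5],[-3.5,-71,115,0.5],[-3.5,-71,127,0.5],[-3.5,-71,131,0.5],[-3.5,-71,131,0.5]]' 0.3; python3 - <<'E'
from h import *
delta(642.6,-150.7,8.5,44.5)
E
```

```text
t: 18.15
eef_pos: [643.0, -150.6, 9.7]
tcp_rot: [-3.139, -0.002, -2.364]
ft_force: [0.0, -0.5, 0.1]
opening: 0.705
delta [0.3 0.2 1.2] turn 0.0 curyaw -135.5 minrows 0.02 j6 2.04 t 18.15
```

```bash
python3 -m pendant '[[0,0,0.8,0],[0,0,0.8,0],[0,0,0.8,0],[0,0,0.8,0],[0,0,0.8,0],[0,0,0.8,0],[0,0,0.8,0]]' 1; python3 -m pendant '[[0,0,-4,0],[0,0,-20,0],[0,0,-60,0],[0,0,-110,0],[0,0,-122,0],[0,0,-122,0]]'; python3 - <<'E'
from h import *
p,T,st=wshot(); save(p,"i1")
delta(457.4,-4.2,100,65.2)
E
```

```text
t: 19.02
eef_pos: [642.9, -150.6, 9.0]
tcp_rot: [-3.139, -0.002, -2.364]
ft_force: [-1.8, -1.2, 1.6]
opening: 0.292
t: 19.77
eef_pos: [643.0, -150.2, 131.9]
tcp_rot: [-3.138, -0.002, -2.364]
ft_force: [-0.0, -0.3, -1.5]
opening: 0.292
delta [ 29.6 233.9  30.3] turn -20.7 curyaw -135.5 minrows 3.8 j6 2.04 t 19.82
```

View pics/i1.png

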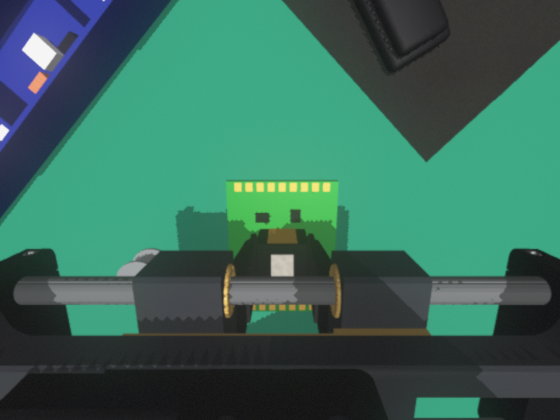

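The board is gripped level by its transformer, its far edge at row 181 and its near pads at row 308. Next I work out the in-hand offset.

```bash
python3 - <<'E'
from h import *
p,T,st=wshot();save(p,"i2",(215,170,350,325),3.6)
im=p["pixels"].astype(int)
print([(r,im[r,280].tolist()) for r in range(176,194)]);print([(r,im[r,275].tolist()) for r in range(300,322)])
print(intool(p,[[227.5,181],[337.5,181],[282,187],[282,308]],5.0))
E
```

```text
[(176, [73, 172, 134]), (177, [72, 171, 133]), (178, [70, 170, 131]), (179, [69, 162, 122]), (180, [66, 144, 91]), (181, [88, 169, 87]), (182, [159, 211, 105]), (183, [232, 227, 119]), (184, [244, 231, 124]), (185, [244, 230, 123]), (186, [244, 230, 124]), (187, [244, 230, 123]), (188, [244, 230, 123]), (189, [244, 230, 122]), (190, [241, 228, 120]), (191, [211, 220, 112]), (192, [111, 204, 99]), (193, [89, 202, 98])]
[(300, [128, 130, 131]), (301, [124, 126, 126]), (302, [115, 116, 117]), (303, [105, 107, 106]), (304, [99, 102, 83]), (305, [116, 122, 66]), (306, [118, 124, 63]), (307, [118, 125, 64]), (308, [116, 124, 63]), (309, [107, 123, 63]), (310, [77, 126, 72]), (311, [59, 133, 93]), (312, [56, 124, 97]), (313, [51, 108, 87]), (314, [49, 106, 85]), (315, [49, 106, 84]), (316, [49, 105, 85]), (317, [47, 105, 84]), (318, [47, 105, 83]), (319, [47, 105, 84]), (320, [48, 105, 85]), (321, [47, 104, 84])]
[[-31.73429995 -42.94604803]
 [ 32.75586429 -42.94128262]
 [  0.22004867 -39.37691336]
 [  0.22090374  41.1780545 ]]
```

View pics/i2.png

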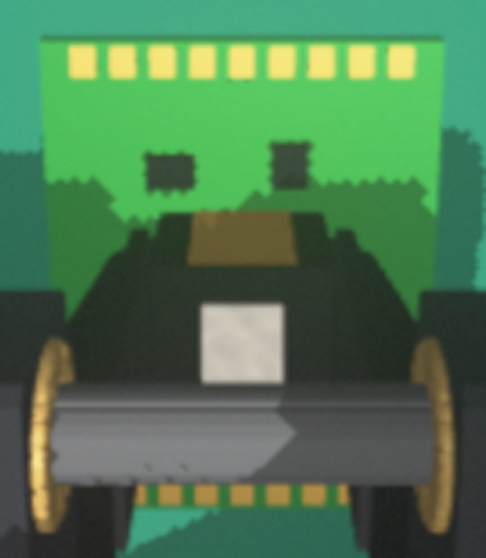

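```bash
python3 -m pendant '[[3,25,0,-2],[8,70,0,-7],[14,120,0,-12],[21,170,0,-17],[29,220,0,-20.7],[29.6,234,15,-20.7],[29.6,234,30,-20.7],[29.6,234,36,-20.7]]'; python3 -m pendant '[[0,0,0,0],[0,0,0,0]]'; python3 - <<'E'
from h import *
delta(457.4,-4.2,59,65.2)
E
```

```text
t: 20.88
eef_pos: [456.3, -3.9, 92.4]
tcp_rot: [3.138, -0.004, -2.003]
ft_force: [0.8, 1.1, -1.5]
opening: 0.294
t: 21.12
eef_pos: [456.3, -4.0, 92.3]
tcp_rot: [3.138, -0.004, -2.003]
ft_force: [-0.4, -0.5, -2.3]
opening: 0.295
delta [-0.4 -1.2 33.3] turn 0.0 curyaw -114.8 minrows 0.53 j6 1.86 t 21.12
```

```bash
python3 -m pendant '[[-0.4,-1.1,10,0],[-0.4,-1.1,20,0],[-0.4,-1.1,27,0],[-0.4,-1.1,30,0],[-0.4,-1.1,30,0]]'; python3 - <<'E'
from h import *
delta(457.4,-4.2,59,65.2)
E
```

```text
t: 21.75
eef_pos: [457.2, -4.2, 62.1]
tcp_rot: [3.137, -0.004, -2.003]
ft_force: [0.8, 0.7, -1.2]
opening: 0.293
delta [-0.1 -0.2  3.1] turn 0.0 curyaw -114.8 minrows 0.05 j6 1.86 t 21.75
```

```bash
python3 -m pendant '[[0,0,1.5,0],[0,0,2.8,0],[0,0,3.2,0],[0,0,3.2,0]]'; python3 -m pendant '[[0,0,0.4,0],[0,0,0.4,0]]'
```

```text
t: 22.25
eef_pos: [457.3, -4.2, 59.1]
tcp_rot: [3.138, -0.004, -2.003]
ft_force: [-1.1, -0.1, 1.7]
opening: 0.293
t: 22.5
eef_pos: [457.3, -4.2, 59.0]
tcp_rot: [3.138, -0.004, -2.003]
ft_force: [-1.3, 0.1, 4.8]
opening: 0.29
```

```bash
python3 -m pendant '[[0,0,0,0],[0,0,0,0],[0,0,0,0],[0,0,0,0]]' 0.5; python3 -m pendant '[[0,0,-15,0],[0,0,-50,0],[0,25,-80,0],[0,55,-90,0],[0,55,-90,0]]' 0;python3 - <<'E'
from h import *
p,T,st=wshot(); save(p,"j1"); save(p,"j2",(205,45,360,225),3.3)
for r in vision.regions_of(p,"board_c"):
    ys,xs=np.nonzero(r["pixels"]); print(round(r["confidence"],2),xs.mean().round(),ys.mean().round(),rect(ray_world(p,np.c_[xs,ys],54,T)))
E
```

```text
t: 23.0
eef_pos: [457.3, -4.2, 58.9]
tcp_rot: [3.138, -0.004, -2.003]
ft_force: [-0.3, -0.3, 0.1]
opening: 0.501
t: 23.62
eef_pos: [406.8, 19.5, 149.9]
tcp_rot: [3.139, -0.004, -2.002]
ft_force: [0.3, -0.7, 0.6]
opening: 0.964
0.76 282.0 146.0 (array([457.5,  -4.4]), 85.8, 66.1, -24.7)
0.45 390.0 70.0 (array([ 469.9, -110.9]), 99.5, 21.1, -0.4)
```

View pics/j1.png

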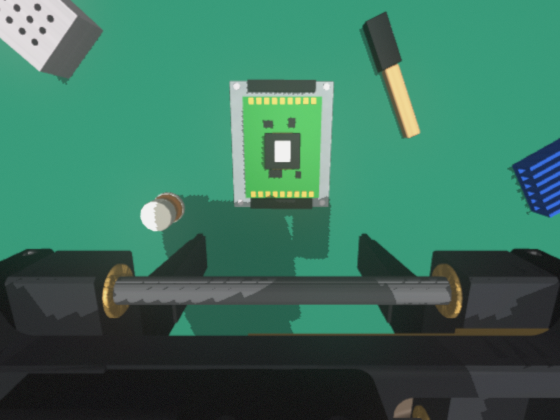

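View pics/j2.png

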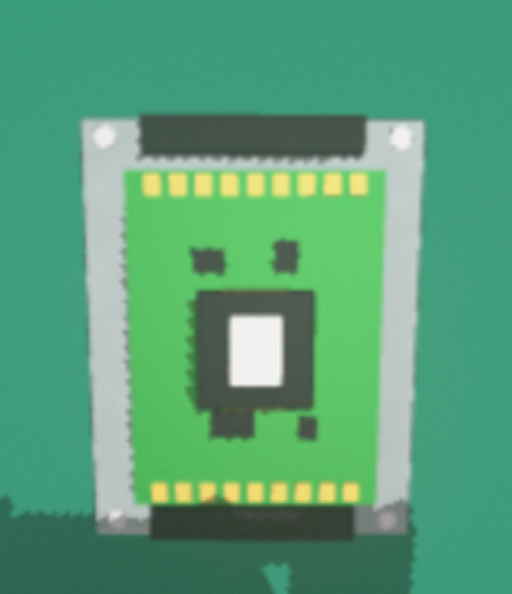

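The board is centred at (457.5,-4.4) with yaw -24.7. The shield comes next.

```bash
python3 - <<'E'
from h import *
delta(574.5,114,160,112.2)
E
```

```text
delta [-155.8 -111.   -11.7] turn -46.9 curyaw -114.7 minrows 4.39 j6 1.89 t 23.73
```

```bash
python3 -m pendant '[[-15,-10,-5,-5],[-45,-32,-12,-14],[-75,-53,-12,-23],[-105,-75,-12,-32],[-135,-96,-12,-41],[-156,-111,-12,-47],[-156,-111,-12,-47],[-156,-111,-12,-47]]' 0; python3 - <<'E'
from h import *
p,T,st=wshot(); save(p,"k1"); save(p,"k2",(190,50,370,210),3.3); delta(574.5,114,160,112.2)
for r in vision.regions_of(p,"shield_c"):
    ys,xs=np.nonzero(r["pixels"]); print(round(r["confidence"],2),xs.mean().round(),ys.mean().round(),rect(ray_world(p,np.c_[xs,ys],38,T)))
E
```

```text
t: 24.72
eef_pos: [574.1, 113.7, 159.5]
tcp_rot: [3.135, -0.0, -1.184]
ft_force: [0.2, -0.6, 0.1]
opening: 1.0
delta [-0.1 -0.6 -0.2] turn -0.1 curyaw -67.9 minrows 0.01 j6 1.27 t 24.77
0.75 274.0 8.0 (array([725.2, 187.3]), 54.9, 18.0, -67.9)
0.62 280.0 122.0 (array([644.5, 143.4]), 66.4, 59.6, 23.4)
0.57 56.0 136.0 (array([553.3, 332.4]), 79.7, 71.6, -85.3)
```

View pics/k1.png

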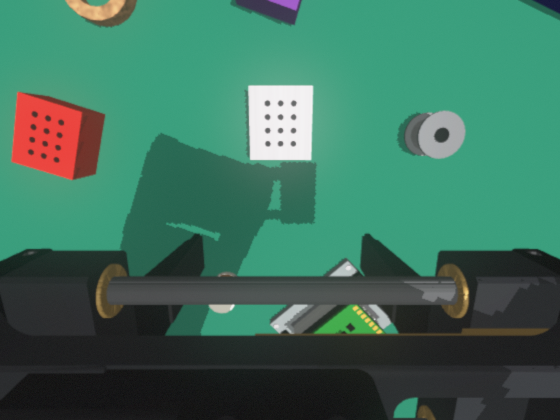

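View pics/k2.png

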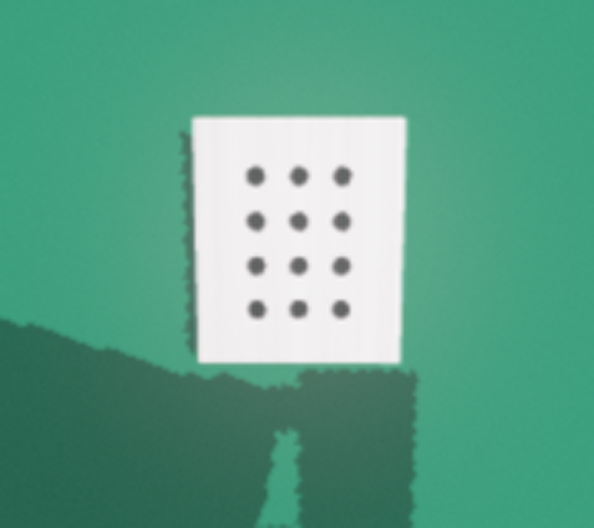

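```bash
python3 - <<'E'
from h import *
p,T,st=wshot()
w=ray_world(p,np.array([(192,117),(406.5,117),(401,362),(198,363)])/3.3+np.array([190,50]),38,T)[:,:2]
print(w.mean(0),np.linalg.norm(w[0]-w[1]),np.linalg.norm(w[0]-w[3]),[np.degrees(np.arctan2(*(a-b)[::-1])).round(1) for a,b in((w[0],w[3]),(w[1],w[2]))],[np.degrees(np.arctan2(*(a-b)[::-1])).round(1)+90 for a,b in((w[1],w[0]),(w[2],w[3]))])
d=ray_world(p,np.array([(256,176),(342,176),(341,309),(257,309)])/3.3+np.array([190,50]),38,T)[:,:2];print(d.mean(0))
c=w.mean(0);delta(c[0],c[1],10,112.3)
E
```

```text
[644.73766064 142.57435958] 58.695648706257494 66.75867706680746 [np.float64(22.0), np.float64(22.3)] [np.float64(22.099999999999994), np.float64(22.400000000000006)]
[644.670373   142.66156025]
delta [ -0.2 -77.1 149.9] turn -0.1 curyaw -67.8 minrows 2.7 j6 1.27 t 24.88
```

```bash
python3 -m pendant '[[-0.5,-45,10,0],[-0.7,-77,35,0],[-0.7,-77,80,0],[-0.7,-77,120,0],[-0.7,-77,140,0],[-0.7,-77,149,0],[-0.7,-77,149.5,0],[-0.7,-77,149.5,0]]' 0; python3 - <<'E'
from h import *
delta(644.5,142.9,10,112.3)
E
```

```text
t: 25.88
eef_pos: [645.2, 143.1, 11.8]
tcp_rot: [3.139, -0.001, -1.184]
ft_force: [-0.2, -1.1, 0.2]
opening: 0.998
delta [-0.1  0.7  1.8] turn -0.1 curyaw -67.8 minrows 0.03 j6 1.3 t 25.88
```

```bash
python3 -m pendant '[[0,0.5,1,0],[0,0.5,1,0],[0,0.5,1,0],[0,0.5,1,0],[0,0.5,1,0],[0,0.5,1,0]]' 1; python3 -m pendant '[[0,0,-4,0],[0,0,-20,0],[0,0,-60,0],[0,0,-110,0],[0,0,-135,0],[0,0,-135,0]]'; python3 - <<'E'
from h import *
p,T,st=wshot(); save(p,"l1")
delta(457.4,-4.2,130,65.2)
E
```

```text
t: 26.62
eef_pos: [644.7, 142.9, 10.8]
tcp_rot: [3.138, -0.001, -1.184]
ft_force: [-0.7, 0.1, 0.9]
opening: 0.607
t: 27.38
eef_pos: [645.8, 143.3, 148.6]
tcp_rot: [-3.14, -0.002, -1.184]
ft_force: [0.7, 0.0, -2.3]
opening: 0.608
delta [ 65.7 229.3  17.1] turn 47.0 curyaw -67.8 minrows 4.39 j6 1.3 t 27.43
```

View pics/l1.png

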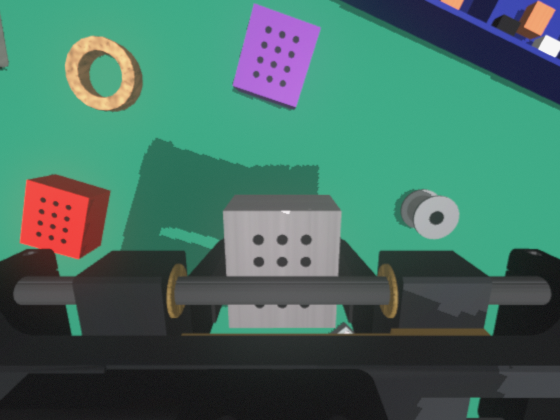

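```bash
python3 - <<'E'
from h import *
p,T,st=wshot(); im=p["pixels"].astype(int)
print([(r,int(im[r,270].sum())) for r in range(192,216)],[(r,im[r,270].tolist()) for r in range(320,332)])
print(intool(p,[[224,210],[340,210],[282,327.5],[282,210.5]],-27.2))
E
```

```text
[(192, 257), (193, 258), (194, 268), (195, 282), (196, 283), (197, 285), (198, 285), (199, 286), (200, 289), (201, 293), (202, 288), (203, 288), (204, 290), (205, 285), (206, 288), (207, 293), (208, 290), (209, 300), (210, 360), (211, 472), (212, 513), (213, 516), (214, 518), (215, 518)] [(320, [159, 155, 157]), (321, [158, 155, 156]), (322, [158, 154, 155]), (323, [158, 154, 155]), (324, [158, 154, 155]), (325, [157, 153, 155]), (326, [156, 154, 154]), (327, [140, 156, 149]), (328, [91, 163, 138]), (329, [70, 166, 133]), (330, [67, 166, 132]), (331, [68, 166, 131])]
[[-27.56012678 -33.21719956]
 [ 29.35509793 -33.2089303 ]
 [  0.89806655  33.13110665]
 [  0.89734521 -32.9592777 ]]
```

```bash
python3 -m pendant '[[7,25,0,4],[18,65,0,12],[31,110,0,20],[45,155,0,29],[58,200,0,38],[65.7,229,5,47],[65.7,229.3,17,47],[65.7,229.3,17,47]]'; python3 -m pendant '[[0,0,0,0],[0,0,0,0]]'; python3 - <<'E'
from h import *
delta(457.4,-4.2,64.8,65.2)
E
```

```text
t: 28.48
eef_pos: [456.8, -4.1, 128.0]
tcp_rot: [3.137, -0.004, -2.003]
ft_force: [0.6, 0.5, -1.9]
opening: 0.607
t: 28.72
eef_pos: [457.2, -3.7, 127.9]
tcp_rot: [3.137, -0.004, -2.001]
ft_force: [0.8, 0.6, -2.7]
opening: 0.612
delta [ 0.1 -0.6 63.1] turn 0.1 curyaw -114.7 minrows 1.01 j6 1.85 t 28.73
```

```bash
python3 -m pendant '[[0,-0.3,12,0],[0,-0.3,28,0],[0,-0.3,42,0],[0,-0.3,52,0],[0,-0.3,59,0],[0,-0.3,59,0]]'; python3 - <<'E'
from h import *
delta(457.4,-4.2,64.8,65.2)
E
```

```text
t: 29.48
eef_pos: [457.0, -3.9, 68.5]
tcp_rot: [3.136, -0.004, -2.001]
ft_force: [-0.2, 0.1, -1.3]
opening: 0.608
delta [ 0.1 -0.5  3.7] turn 0.1 curyaw -114.7 minrows 0.06 j6 1.85 t 29.48
```

```bash
python3 -m pendant '[[0,-0.3,1.5,0],[0,-0.3,3,0],[0,-0.3,3.7,0],[0,-0.3,3.7,0]]'; python3 -m pendant '[[0,0,0.5,0],[0,0,0.5,0]]'
```

```text
t: 29.98
eef_pos: [457.3, -4.0, 64.9]
tcp_rot: [3.137, -0.004, -2.001]
ft_force: [0.8, -0.3, -1.2]
opening: 0.607
t: 30.22
eef_pos: [457.4, -4.0, 64.8]
tcp_rot: [3.137, -0.004, -2.001]
ft_force: [-2.2, 0.4, 4.7]
opening: 0.607
```

Contact is felt at 4.7 N. Next I release and retreat.

```bash
python3 -m pendant '[[0,0,0,0],[0,0,0,0],[0,0,0,0],[0,0,0,0]]' 0.15; python3 -m pendant '[[0,0,-15,0],[0,0,-50,0],[0,25,-90,0],[0,50,-110,0],[0,50,-110,0]]' 0;python3 - <<'E'
from h import *
p,T,st=wshot(); save(p,"m1"); save(p,"m2",(205,45,360,225),3.3)
for q,z in(("shield_c",92),("board_c",54)):
  for r in vision.regions_of(p,q):
    ys,xs=np.nonzero(r["pixels"]); print(q,round(r["confidence"],2),xs.mean().round(),ys.mean().round(),rect(ray_world(p,np.c_[xs,ys],z,T)))
E
```

```text
t: 30.72
eef_pos: [457.4, -4.0, 64.8]
tcp_rot: [3.137, -0.004, -2.001]
ft_force: [0.7, -0.0, -0.3]
opening: 0.848
t: 31.35
eef_pos: [412.2, 17.4, 176.1]
tcp_rot: [3.14, -0.003, -2.0]
ft_force: [1.0, -0.6, -0.4]
opening: 0.999
shield_c 0.8 6.0 210.0 (array([514.8, 231.7]), 28.6, 13.6, -37.9)
shield_c 0.68 282.0 155.0 (array([456.9,  -4.1]), 69.2, 59.4, -24.6)
shield_c 0.38 281.0 121.0 (array([459.8,  -5.3]), 73.7, 56.3, -24.7)
board_c 0.66 283.0 123.0 (array([456.8,  -3.6]), 85.7, 63.8, -24.6)
```

View pics/m1.png

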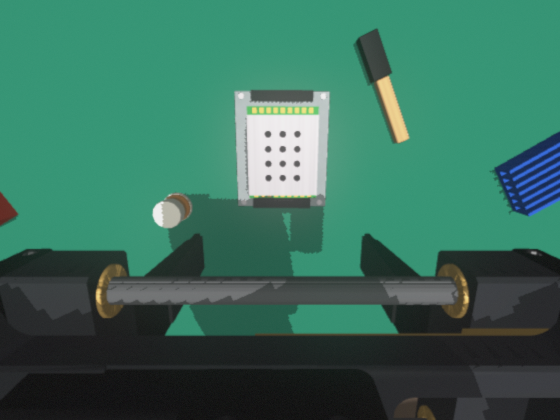

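View pics/m2.png

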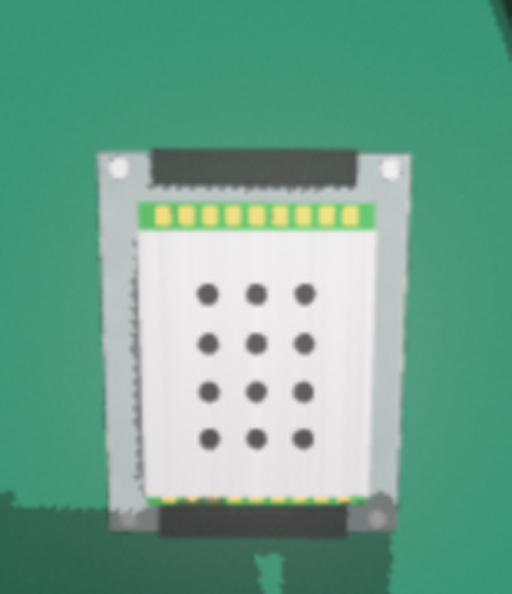

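The can sits over the transformer at (282,155), flat and square. It measures (456.9,-4.1) with yaw -24.6. I take one last view of the whole scene, including the bystanders.

```bash
python3 - <<'E'
from h import *
p=vision.read_camera("scene"); save(p,"n1")
p=vision.read_camera("top"); save(p,"n2")
E
```

```text
(no output)
```

View pics/n1.png

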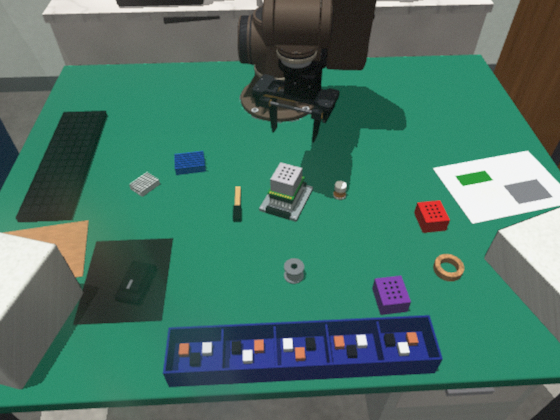

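View pics/n2.png

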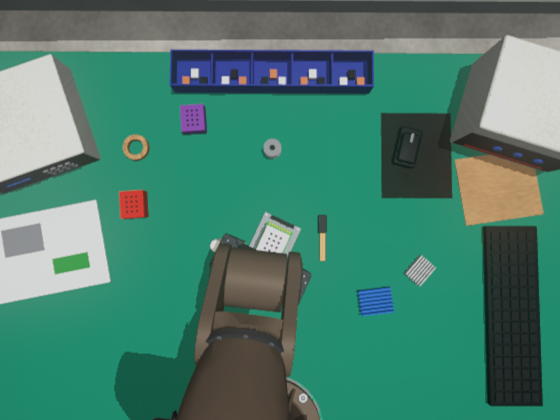

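The stack stands upright at (287,190) in the scene view. The spool, jar, brush, mouse and tape are at the same pixels as at the start.

```bash
python3 -c "
from cell import job; print(job.job_done())"
```

```text
the job is handed in; nothing more can be done
None
```

I built the stack in the nest in the order asked: heat sink (the larger silver one), spacer frame, circuit board, then the steel shield can over the transformer. Each part was lowered until I felt light contact (under about 7 N) and then released. I handed the job in at about 31.5 s on the robot's clock.

**Centring:** My wrist-camera checks put every part within about 1 mm of the nest's centre and about 0.3° of square. Two of the heat sink readings disagreed:
- The network's outline put it about 1.7 mm off along the nest.
- Measured against the stop bars, it was within 0.5 mm. I went with this reading.

**Last views:** In the final pictures the stack is upright, the gripper is clear of it, and the spool, jar, brush, mouse and tape are at their starting places. In the last network check one shield detection at low confidence (0.38) was about 3 mm off. I set it aside because the detection at 0.68 and the picture agreed.

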